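# Build up the two bench arbors

### The job

Build up the two arbors that are fixed to the wooden board. On the one with the tall post, thread the wide round flange first, then the bearing ring, then the tall narrow sleeve; on the one with the short post, thread the square plate first and then the hexagonal collar. Each part must lie flat on the one below it, and the grease tin and the dark turned pin must stay standing where they are.

Things in the scene. Friction and masses are not known exactly. Their poses are not given: they have to be found in the camera images.
- tall_arbor: Fixed arbor with the tall post: grey square base 80 x 80 mm, 12 mm thick, with an upright steel post 24 mm in diameter in its middle that rises 54 mm above the base top (66 mm above the board); the top 8 mm of the post taper to 12 mm diameter. Origin: centre of the base's underside, on the post's axis, on the upper face of the plywood board (8 mm thick, lying on the bench) on which all these things stand; z up.
- short_arbor: Fixed arbor with the short post: grey round base 84 mm in diameter, 12 mm thick, with an upright steel post 24 mm in diameter in its middle that rises 30 mm above the base top (42 mm above the board); the top 8 mm taper to 12 mm diameter. Origin: centre of the base's underside, on the post's axis, on the upper face of the plywood board (8 mm thick, lying on the bench) on which all these things stand; z up.
- flange_mid (a point): Loose steel flange: flat round disc 60 mm in outside diameter, 12 mm thick, with a 30 mm hole through its middle and six dark dots round its upper face. Lies flat. The point is its centre, half-way up; z is the hole's axis.
- bearing_mid (a point): Loose light-grey bearing ring: 52 mm in outside diameter, 15 mm high, plain hole of about 34 mm. Lies flat. The point is its centre, half-way up; z is the hole's axis.
- sleeve_mid (a point): Loose steel sleeve: tall narrow tube 40 mm in outside diameter, 26 mm high, 30 mm hole, thin dark lines round it. Stands upright. The point is its centre, half-way up; z is the hole's axis.
- plate_mid (a point): Loose square steel plate 54 x 54 mm, 12 mm thick, with a 30 mm round hole through its middle. Lies flat. The point is its centre, half-way up; x and y are square to its sides, z is the hole's axis.
- hexcollar_mid (a point): Loose hexagonal steel collar, 46 mm across flats, 16 mm high, with a 30 mm hexagonal hole. Lies flat. The point is its centre, half-way up; x is square to a pair of flats (the other pairs are 60 degrees on), z is the hole's axis.
- tin_mid (a point): Bystander, loose: flat round grease tin, silvery lid and green side, 64 mm in diameter, 31 mm high. To be left alone. The point is its centre, half-way up.
- pin_mid (a point): Bystander, loose: dark turned steel pin standing upright, 25 mm in diameter, 63 mm high, stepped to 16 mm at the top. To be left alone. The point is its centre, half-way up.

How it is judged:
By the outcome, as a careful person would: the job done as asked, in the order asked, and still so for the second after the job is handed in, with the robot touching nothing.
It also fails if it takes over 109 s, if anything falls off the work surface, if the arm or the gripper's body presses on something with over 40 N, if the wrist force passes 120 N, or if a joint passes its speed limit or range.

### The arm

A 6-joint arm with a two-finger parallel gripper is mounted at the origin on a cart in front of the work surface, level with it; the furniture and walls round the work are solid. World frame = base frame: x ahead of the robot, y to its left, z up, the work surface at z = 0. Lengths are in mm, angles in rad, forces in N, time in s.
With the tool pointing down it reaches from about 300 to 1000 mm from the base axis. Payload 5.1 kg.
Tool frame: the origin (TCP) lies between the finger pads; the fingertips stand 14 mm ahead of it and the grasp point (between the pads) lies 5 mm behind it (ctrl.finger_overhang is the distance from the TCP to the fingertips, in mm); z points along the fingers, y is the line along which they close (so a half turn about z gives the same grasp; the last joint's range is limited). The gripper opens to 95 mm and grips with 3 to 60 N. Pads are 20 mm wide; open, the fingers measure 119 mm over their backs; the gripper's body (75 mm by 180 mm) begins 59 mm behind the grasp point.
Start: joints at [-1.418, 0.124, 1.65, -0, 1.367, -0.083], TCP at [151.821, -632.009, 228.656] pointing down, gripper open.
Joint ranges: [-2.61, 2.61], [-1.02, 2.33], [0.03, 2.71], [-1.35, 4.49], [0.32, 2.68], [-2.91, 2.91]. Speed limits (rad/s): [2.57, 2.57, 3.14, 3.14, 3.14, 3.14].

### API

Orientations are given as a unit quaternion [x, y, z, w].
In Python, from rig import ctrl, imaging gives the robot as it stands.
- The arm moves only by the tool arm_command, never from a script. Its argument "rows" is one flat list of numbers, 7 for each row, row after row: the turn, a rotation vector about the world's x, y, z in rad, then the shift along the world's x, y, z in mm, then the opening, from -1 (shut) to 1 (fully open). In form: [rx, ry, rz, tx, ty, tz, grip, rx, ry, rz, tx, ty, tz, grip, ...]. A call has 1 to 12 rows; each row shifts and turns the commanded pose from where the row before left it; what a row does not reach is not made up. A row lasts 1/12 s, in which the tool goes at most 41.7 mm and 7.16 degrees, less where a joint would pass 70% of its speed; a pose out of reach is approached as far as the arm can. A call with a gripper value outside its range is refused whole. The fingers move at their own pace and stop on an object; "grip_force" is the grip in N (left out, the last holds). Time passes only in rows, so rows that do not move let the fingers close. It gives the time, the measured TCP pose, the force, the opening and the grip force at its end, in the units of the state.
- ctrl.get_obs(): the state, without advancing time (a new reading comes with each control period).
- imaging.get_image(name): name is "side" or "top" or "wrist"; returns the picture (480x640x3 uint8, blue, green, red); there is no depth.
- imaging.calibration(name): a dict with "K" (3x3 intrinsics, pixels), "extrinsics" (4x4, takes a point from camera to world coordinates). Camera axes: x right, y up, looking along -z (the intrinsics and any distortion apply to the point x, -y, -z); pixel columns grow to the right and rows downward; lengths in mm; the calibration is good to about 2 mm. The wrist camera is an equidistant fisheye: a pixel r from the principal point sees the ray r / f radians off the axis. A picture is of the moment at which its call begins: read the wrist's pose just before it. calibration takes no time and is no camera call; for the wrist camera it gives the pose at the moment of the call.
- ctrl.close_job(): hands the job in; it is judged then, once.
The state is a dict: "time": time; "joints": joint angles; "qd": joint speeds; "joint_torque": joint torques, N m; "ee_pos": TCP position; "eef_rot": TCP orientation; "contact_force": force on the tool from outside, world axes, zero at the start; "torque": the same for the moment, N m; "grip_width": finger opening in mm; "gripper_force": force on a finger pad.
Only numpy, scipy, OpenCV 4.12 (cv2) and the standard library are available. Lean on these libraries where they do the work, as an engineer would, in place of code of your own. Each camera call takes 0.05 s, during which the arm holds its last target. There are 200 camera calls.

## Working session

There is one attempt and no reset: what is moved stays moved. The work goes in short steps, Python scripts to look and compute and a tool call to move; the robot and the scene stay as the last step left them, time stands still between calls to the robot, and variables do not carry over. Pictures are saved under pics/ and viewed, at most 14 in all, crops included, and the job is handed in when it is done.

Besides the shell and the picture viewer there is one more tool, called after ">>>" by a JSON object that holds its "api" and its "payload". arm_command: Moves the arm, as the interface text tells. Its arguments: {"type":"object","properties":{"rows":{"type":"array"},"grip_force":{"type":"number"}},"required":["rows"]}

```bash
ls; mkdir -p pics; python3 - <<'E'
from rig import ctrl, imaging
import cv2, numpy as np
o=ctrl.get_obs(); print(o)
for n in("top","side","wrist"):
    c=imaging.calibration(n); print(n,c)
    cv2.imwrite(f"pics/{n}0.png",imaging.get_image(n))
E
```

```text
pics
{'time': 0.0, 'joints': array([-1.41759691e+00,  1.24524001e-01,  1.65166077e+00, -1.40662809e-05,
        1.36745768e+00, -8.25955393e-02]), 'qd': array([-4.39970158e-05,  1.18812309e-04, -1.16681192e-03, -7.92931388e-04,
       -2.76117776e-03, -1.76183563e-03]), 'joint_torque': array([-2.38760094e-04, -4.17601597e+01, -3.59931207e+01,  7.74150481e-02,
        4.91004274e-02, -1.79719286e-04]), 'ee_pos': array([ 151.72948473, -631.42667252,  227.38259284]), 'eef_rot': array([ 9.93057450e-01,  1.17625896e-01, -4.30558255e-05, -1.02401532e-03]), 'contact_force': array([0.47862339, 0.54796197, 0.80565654]), 'torque': array([ 0.02284696,  0.02460317, -0.06461685]), 'gripper_force': 0.0, 'grip_width': 94.91961018186394}
top {'K': array([[566.76740505,   0.        , 317.45389188],
       [  0.        , 566.76740505, 237.83262359],
       [  0.        ,   0.        ,   1.        ]]), 'extrinsics': array([[ 7.86101630e-03,  9.95624465e-01, -9.31135251e-02,
         4.37120272e+02],
       [-9.99866944e-01,  9.15704769e-03,  1.34997613e-02,
         9.76235856e+01],
       [ 1.42933376
[... 497 characters left out ...]
+02],
       [ 2.56365273e-02,  8.84325187e-01,  4.66167065e-01,
         4.93626871e+02],
       [ 0.00000000e+00,  0.00000000e+00,  0.00000000e+00,
         1.00000000e+00]])}
wrist {'K': array([[371.64829954,   0.        , 318.97312607],
       [  0.        , 371.64829954, 232.50142565],
       [  0.        ,   0.        ,   1.        ]]), 'extrinsics': array([[ 2.32912130e-01,  9.41695312e-01,  2.42820673e-01,
         2.20187793e+02],
       [-9.72497636e-01,  2.25672807e-01,  5.76205928e-02,
        -6.15484781e+02],
       [-5.36980839e-04, -2.49563066e-01,  9.68358398e-01,
         3.82805729e+02],
       [ 0.00000000e+00,  0.00000000e+00,  0.00000000e+00,
         1.00000000e+00]])}
```

View pics/top0.png

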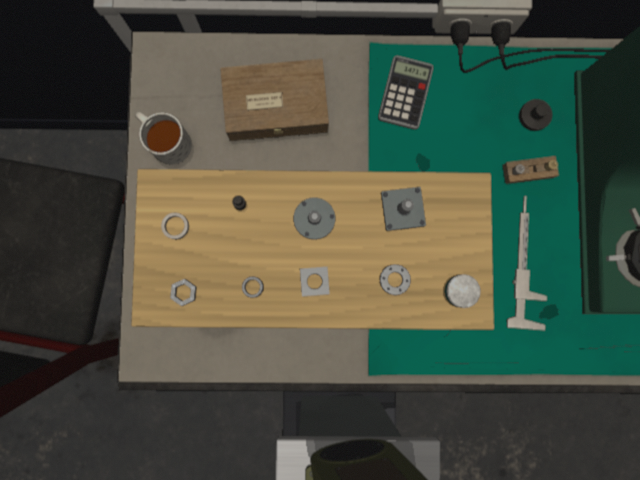

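View pics/side0.png

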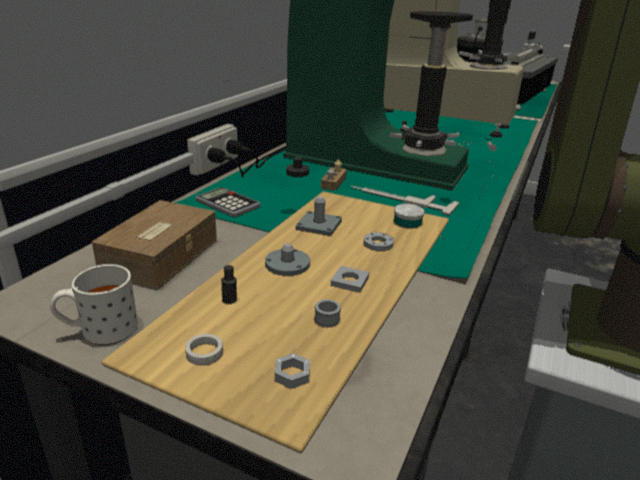

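The top view shows the tall arbor at about (404,208), the short arbor (315,218), flange (395,280), bearing (175,226), sleeve (253,287), plate (315,282), hex (183,292), tin (463,291) and pin (239,203). The side view agrees with this layout.

```bash
cat > h.py <<'E'
import numpy as np, cv2
from rig import ctrl, imaging
def ray(name,px,cal=None):
    c=cal or imaging.calibration(name); K=c["K"];E=c["extrinsics"]
    u=(px[0]-K[0,2])/K[0,0]; v=(px[1]-K[1,2])/K[1,1]
    if name=="wrist":
        th=np.hypot(u,v); s=np.sin(th)/max(th,1e-9); d=np.array([u*s,-v*s,-np.cos(th)])
    else: d=np.array([u,-v,-1.])
    return E[:3,3],E[:3,:3]@d
def onz(name,px,z,cal=None):
    o,d=ray(name,px,cal); return (o+d*(z-o[2])/d[2])
def proj(name,P,cal=None):
    c=cal or imaging.calibration(name); K=c["K"];E=c["extrinsics"]
    p=E[:3,:3].T@(np.asarray(P,float)-E[:3,3]); p=np.array([p[0],-p[1],-p[2]])
    if name=="wrist":
        r=np.hypot(p[0],p[1]); th=np.arctan2(r,p[2]); q=p[:2]/max(r,1e-9)*th
    else: q=p[:2]/p[2]
    return q*K[0,0]+K[:2,2]
E
python3 - <<'E'
from h import *
im=cv2.imread("pics/top0.png"); hsv=cv2.cvtColor(im,cv2.COLOR_BGR2HSV)
m=(hsv[...,1]<75).astype(np.uint8)*255; b=np.zeros_like(m); b[176:323,140:488]=255; m&=b
m=cv2.morphologyEx(m,cv2.MORPH_OPEN,np.ones((2,2),np.uint8))
cs,_=cv2.findContours(m,cv2.RETR_EXTERNAL,cv2.CHAIN_APPROX_NONE)
for c in cs:
    if cv2.contourArea(c)<60: continue
    (x,y),(w,h),a=cv2.minAreaRect(c)
    for z in (20,):
        print(np.round([x,y,w,h,a,cv2.contourArea(c)],1),onz("top",(x,y),z).round(1))
print([onz("top",p,8).round() for p in((140,172),(490,174),(132,326),(494,328))])
E
```

```text
[183.5 293.   26.   25.   90.  487.5] [430.9 343.   20. ]
[253. 288.  20.  20.  90. 328.] [441.7 207.8  20. ]
[463.5 291.5  33.   35.   90.  904.5] [ 438.1 -205.3   20. ]
[315.3 282.1  28.2  28.3  85.6 743.5] [454.1  86.1  20. ]
[396.  280.   30.   30.   90.  710.5] [459.5 -72.5  20. ]
[175.5 226.5  25.   27.   90.  537.5] [561.2 362.6  20. ]
[ 314.5  219.    40.    41.    90.  1315. ] [578.8  88.7  20. ]
[239.5 203.   12.   11.   90.  104.5] [609.3 237.6  20. ]
[ 404.   209.3   40.1   40.4   82.9 1528.5] [599.9 -89.3  20. ]
[array([672., 440.,   8.]), array([ 676., -266.,    8.]), array([366., 444.,   8.]), array([ 367., -268.,    8.])]
```

>>> {"api": "arm_command", "payload": {"rows": [0,0,-0.0236,19,35,-1,1,0,0,-0.0236,19,35,-1,1,0,0,-0.0236,19,35,-1,1,0,0,-0.0236,19,35,-1,1,0,0,-0.0236,19,35,-1,1,0,0,-0.0236,19,35,-1,1,0,0,-0.0236,19,35,-1,1,0,0,-0.0236,19,35,-1,1,0,0,-0.0236,19,35,-1,1,0,0,-0.0236,19,35,-1,1,0,0,0,19,35,-1,1,0,0,0,19,35,-1,1], "grip_force": 20}}

```text
time: 1.15
ee_pos: [380.1, -210.1, 216.5]
eef_rot: [1.0, -0.0, 0.0, 0.0]
contact_force: [0.4, -0.4, -0.2]
grip_width: 95.1
gripper_force: 0.0
```

>>> {"api": "arm_command", "payload": {"rows": [0,0,0,19,35,-1,1,0,0,0,20,35,-2,1,0,0,0,20,35,-3,1,0,0,0,20,35,-4,1,0,0,0,0,0,0,1,0,0,0,0,0,0,1,0,0,0,0,0,0,1,0,0,0,0,0,0,1]}}

```text
time: 1.82
ee_pos: [458.4, -73.0, 206.6]
eef_rot: [1.0, -0.001, -0.0, 0.0]
contact_force: [-0.2, -0.9, 0.3]
grip_width: 94.9
gripper_force: 0.0
```

```bash
python3 - <<'E'
from h import *
c=imaging.calibration("wrist"); o=ctrl.get_obs(); print(o["ee_pos"],o["eef_rot"])
im=imaging.get_image("wrist"); cv2.imwrite("pics/w1.png",im); np.savez("w1.npz",E=c["extrinsics"],K=c["K"])
for n,P in dict(flange=(459.5,-72.5,20),tall=(600,-89,74),plate=(454,86,20),tcp=o["ee_pos"]).items(): print(n,proj("wrist",P,c).round())
E
```

```text
[458.41560321 -72.95974921 206.59730988] [ 9.99999599e-01 -8.74690455e-04 -1.22819145e-04  1.48712070e-04]
flange [318. 213.]
tall [339.  49.]
plate [160. 220.]
tcp [319. 297.]
```

View pics/w1.png

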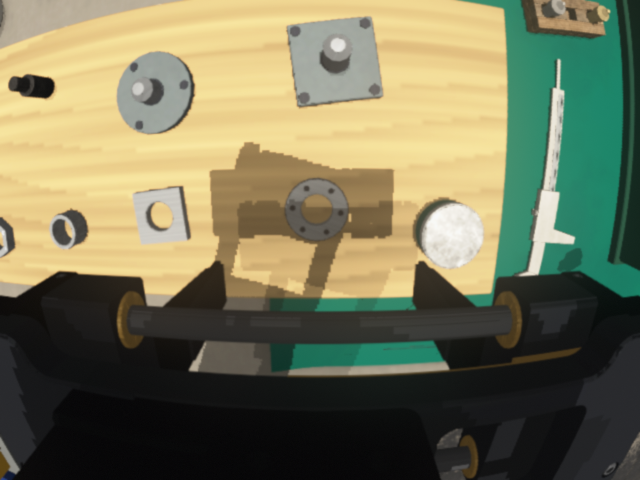

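The wrist view shows the flange at about (317,210), within 3 px of prediction. It also shows the tall post tip at (339,45), the short post tip at (139,90), the plate at (161,215), the sleeve (68,229) and the tin (450,234).

```bash
cat >> h.py <<'E'
def blobs(im,lo,hi,roi,mn=20,open_=0,tree=cv2.RETR_CCOMP):
    x0,y0,x1,y1=roi; hsv=cv2.cvtColor(im,cv2.COLOR_BGR2HSV)[y0:y1,x0:x1]
    m=cv2.inRange(hsv,np.array(lo),np.array(hi))
    if open_: m=cv2.morphologyEx(m,cv2.MORPH_OPEN,np.ones((open_,open_),np.uint8))
    cs,h=cv2.findContours(m,tree,cv2.CHAIN_APPROX_NONE)
    return [(c+np.array([x0,y0]),h[0][i][3]>=0) for i,c in enumerate(cs) if cv2.contourArea(c)>=mn]
E
python3 - <<'E'
from h import *
d=np.load("w1.npz"); c=dict(E=0,K=d["K"],extrinsics=d["E"]); im=cv2.imread("pics/w1.png")
def rep(n,bl,z):
    for b,hole in bl:
        # cast the contour onto plane then circle/rect
        P=np.array([onz("wrist",p[0],z,c)[:2] for p in b]).astype(np.float32)
        e=cv2.minEnclosingCircle(P); r=cv2.minAreaRect(P); f=cv2.fitEllipse(P)
        print(n,"hole" if hole else "out",cv2.contourArea(b),"circ",np.round(e[0],1),round(e[1],1),"rect",np.round(r[0],1),np.round(r[1],1),round(r[2],1),"ell",np.round(f[0],1),np.round(f[1],1))
rep("flange",blobs(im,(0,0,0),(180,75,255),(270,165,365,255),100),20)
rep("plate",blobs(im,(0,0,0),(180,75,255),(125,178,200,255),100),20)
rep("tallbase",blobs(im,(0,0,0),(180,75,255),(275,5,400,120),1500),20)
rep("shortbase",blobs(im,(0,0,0),(180,75,255),(105,40,205,145),1500),20)
rep("talltip",blobs(im,(0,0,170),(180,75,255),(315,25,365,70),20),74)
rep("shorttip",blobs(im,(0,0,170),(180,75,255),(125,75,160,110),20),50)
E
```

```text
flange out 2998.5 circ [462.8 -71.1] 29.8 rect [462.9 -70.7] [58.3 59.3] 89.8 ell [462.8 -70.9] [58.3 58.8]
flange hole 763.5 circ [463.8 -70.8] 15.5 rect [463.5 -70.9] [29.4 28.8] 44.6 ell [463.6 -70.9] [29.  30.1]
plate out 2637.0 circ [457.9  86. ] 38.6 rect [458.   85.7] [55.3 57.9] 5.1 ell [458.1  85.9] [63.6 66.4]
plate hole 506.5 circ [459.1  84.4] 15.0 rect [458.7  84.9] [27.8 27. ] 63.6 ell [458.9  84.8] [25.6 29.2]
tallbase out 6917.0 circ [603.2 -87.9] 54.6 rect [603.  -88.1] [79.5 79.1] 7.6 ell [603. -88.] [92.1 92.1]
shortbase out 4849.0 circ [581.8  87.2] 42.7 rect [582.   86.7] [84.  82.3] 89.9 ell [581.8  87.3] [81.6 84.2]
talltip out 42.0 circ [ 585.8 -101.7] 4.1 rect [ 586.2 -101.7] [4.9 7.1] 1.5 ell [ 586.2 -101.3] [5.2 7.5]
talltip out 30.5 circ [ 603.4 -101.8] 4.9 rect [ 603.1 -101.7] [9.2 4.9] 53.5 ell [ 603.2 -102.2] [4.5 8.7]
talltip out 46.5 circ [597.7 -72.6] 9.6 rect [597.7 -72.6] [ 3.8 18.8] 89.8 ell [599.7 -72.1] [ 3.6 19.3]
talltip out 172.5 circ [603.6 -88.2] 6.4 rect [603.9 -88.3] [11.6 12.3] 0.7 ell [603.7 -88.1] [11.5 12.3]
talltip out 41.5 circ [616.  -85.4] 5.0 rect [615.5 -85.1] [10.1  4.6] 65.3 ell [615.9 -84.7] [4.2 9.8]
talltip out 94.5 circ [614.3 -75. ] 6.3 rect [614.3 -75. ] [ 8.5 11. ] 89.9 ell [614.5 -74.6] [ 9.2 11.4]
shorttip out 106.0 circ [582.3  88.7] 6.2 rect [582.5  88.8] [11.4 11.5] 0.3 ell [582.4  88.7] [11.3 11.9]
```

>>> {"api": "arm_command", "payload": {"rows": [0,0,0,4.6,2,-25,1,0,0,0,0,0,-25,1,0,0,0,0,0,-25,1,0,0,0,0,0,-25,1,0,0,0,0,0,-25,1,0,0,0,0,0,-25,1,0,0,0,0,0,-20,1,0,0,0,0,0,0,1,0,0,0,0,0,0,1]}}

```text
time: 2.62
ee_pos: [462.3, -70.9, 36.0]
eef_rot: [1.0, -0.001, -0.001, -0.0]
contact_force: [0.0, 0.6, 0.7]
grip_width: 95.5
gripper_force: 0.0
```

>>> {"api": "arm_command", "payload": {"rows": [0,0,0,0.7,0,-6,1,0,0,0,0,0,-5,1,0,0,0,0,0,0,-1,0,0,0,0,0,0,-1,0,0,0,0,0,0,-1,0,0,0,0,0,0,-1,0,0,0,0,0,0,-1,0,0,0,0,0,0,-1,0,0,0,0,0,0,-1,0,0,0,0,0,0,-1], "grip_force": 25}}

```text
time: 3.45
ee_pos: [464.3, -70.0, 25.9]
eef_rot: [1.0, -0.0, 0.0, 0.0]
contact_force: [0.4, 0.5, 1.3]
grip_width: 58.5
gripper_force: 24.9
```

>>> {"api": "arm_command", "payload": {"rows": [0,0,0,0,0,20,-1,0,0,0,0,0,25,-1,0,0,0,0,0,25,-1,0,0,0,15,-2,15,-1,0,0,0,25,-3,0,-1,0,0,0,25,-3,0,-1,0,0,0,25,-3,0,-1,0,0,0,25,-3,0,-1,0,0,0,25,-3,0,-1,0,0,0,0,0,0,-1,0,0,0,0,0,0,-1,0,0,0,0,0,0,-1]}}

```text
time: 4.45
ee_pos: [603.1, -86.8, 109.7]
eef_rot: [1.0, -0.0, -0.001, -0.0]
contact_force: [0.4, 0.3, -0.4]
grip_width: 58.1
gripper_force: 24.9
```

```bash
python3 - <<'E'
from h import *
c=imaging.calibration("wrist"); o=ctrl.get_obs(); print(o["ee_pos"],o["grip_width"])
im=imaging.get_image("wrist"); cv2.imwrite("pics/w2.png",im); np.savez("w2.npz",E=c["extrinsics"],K=c["K"])
E
```

```text
[603.1127829  -86.78363534 109.71095202] 58.089173114743296
```

View pics/w2.png

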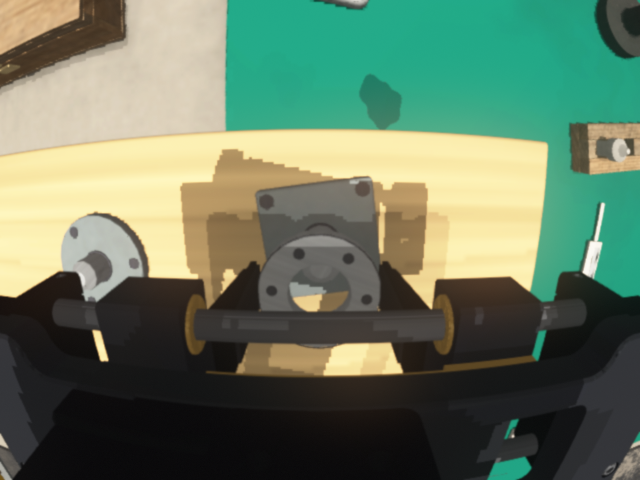

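The wrist view shows the flange held level, outline centred at about (319,290), with the post tip visible through its hole near (318,270).

```bash
python3 - <<'E'
from h import *
d=np.load("w2.npz"); c=dict(K=d["K"],extrinsics=d["E"]); im=cv2.imread("pics/w2.png")
# flange outer edge: left/right extremes and top, by hand-free ellipse on dots
g=cv2.cvtColor(im,cv2.COLOR_BGR2GRAY)
cv2.imwrite("pics/w2c.png",cv2.resize(im[225:325,250:390],None,fx=5,fy=5,interpolation=cv2.INTER_CUBIC))
for z in(104,): print([onz("wrist",p,z,c).round(1) for p in((299,253),(349,257),(272,291),(366,299))])
print(proj("wrist",(603.5,-88,74),c),[onz("wrist",p,74,c).round(1) for p in((318,270),)])
E
```

```text
[array([622.4, -77.9, 104. ]), array([ 620.4, -100.7,  104. ]), array([603.4, -64.8, 104. ]), array([ 599.2, -109.4,  104. ])]
[320.78659729 269.18800116] [array([603. , -86.5,  74. ])]
```

View pics/w2c.png

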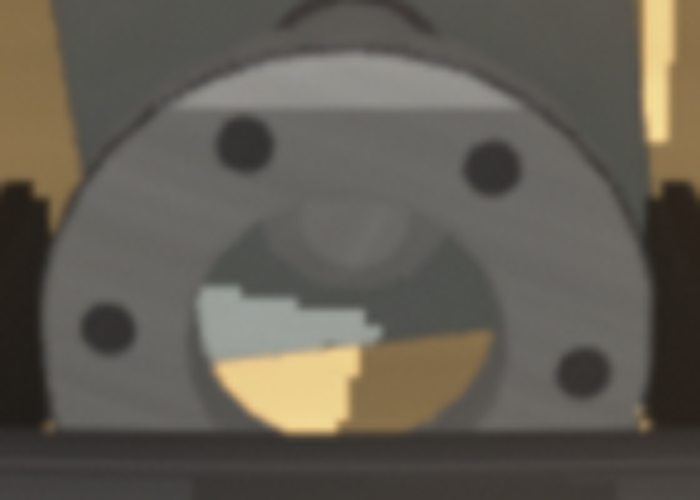

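>>> {"api": "arm_command", "payload": {"rows": [0,0,0,1.3,-0.7,0,-1,0,0,0,0,0,-10,-1,0,0,0,0,0,-10,-1,0,0,0,0,0,-10,-1,0,0,0,0,0,-10,-1,0,0,0,0,0,0,-1,0,0,0,0,0,0,-1]}}

```text
time: 5.08
ee_pos: [604.3, -87.5, 69.0]
eef_rot: [1.0, -0.0, -0.001, -0.0]
contact_force: [-0.3, -1.3, -1.9]
grip_width: 58.0
gripper_force: 24.9
```

>>> {"api": "arm_command", "payload": {"rows": [0,0,0,0,0,-10,-1,0,0,0,0,0,-10,-1,0,0,0,0,0,-8,-1,0,0,0,0,0,-1,-1,0,0,0,0,0,-1,-1,0,0,0,0,0,0,-1,0,0,0,0,0,0,-1]}}

```text
time: 5.67
ee_pos: [605.8, -87.8, 41.0]
eef_rot: [1.0, -0.0, 0.0, 0.0]
contact_force: [0.3, 0.2, -0.6]
grip_width: 58.2
gripper_force: 24.9
```

>>> {"api": "arm_command", "payload": {"rows": [0,0,0,0,0,-1,-1,0,0,0,0,0,-1,-1,0,0,0,0,0,-0.7,-1,0,0,0,0,0,0,-1,0,0,0,0,0,0,-1]}}

```text
time: 6.08
ee_pos: [605.4, -87.7, 38.0]
eef_rot: [1.0, -0.0, 0.0, -0.0]
contact_force: [-0.2, 0.0, -1.6]
grip_width: 58.4
gripper_force: 24.9
```

>>> {"api": "arm_command", "payload": {"rows": [0,0,0,0,0,0,1,0,0,0,0,0,0,1,0,0,0,0,0,0,1,0,0,0,0,0,0,1,0,0,0,0,0,0,1,0,0,0,0,0,20,1,0,0,0,0,0,28,1,0,0,0,0,0,28,1,0,0,0,0,0,28,1,0,0,0,0,0,28,1,0,0,0,0,0,28,1]}}

```text
time: 7.0
ee_pos: [605.3, -87.7, 199.4]
eef_rot: [1.0, -0.0, 0.0, 0.0]
contact_force: [0.1, 1.0, 0.5]
grip_width: 95.3
gripper_force: 0.0
```

>>> {"api": "arm_command", "payload": {"rows": [0,0,0,-4,40,0,1,0,0,0,-4,40,0,1,0,0,0,-4,40,0,1,0,0,0,-4,40,0,1,0,0,0,-4,40,0,1,0,0,0,-4,40,0,1,0,0,0,-4,40,0,1,0,0,0,-4,40,0,1,0,0,0,-4,40,0,1,0,0,0,-4,40,0,1,0,0,0,0,40,0,1,0,0,0,0,9,0,1]}}

```text
time: 8.0
ee_pos: [564.3, 366.5, 198.0]
eef_rot: [1.0, 0.002, 0.0, -0.001]
contact_force: [-0.7, -1.3, -0.1]
grip_width: 95.3
gripper_force: 0.0
```

>>> {"api": "arm_command", "payload": {"rows": [0,0,0,0,0,0,1,0,0,0,0,0,0,1,0,0,0,0,0,0,1]}}

```text
time: 8.25
ee_pos: [565.6, 360.0, 197.8]
eef_rot: [1.0, -0.001, -0.0, 0.0]
contact_force: [0.2, -0.3, -0.1]
grip_width: 94.9
gripper_force: 0.0
```

```bash
cat >> h.py <<'E'
def snap(tag):
    c=imaging.calibration("wrist"); o=ctrl.get_obs(); im=imaging.get_image("wrist"); cv2.imwrite(f"pics/{tag}.png",im)
    print(o["ee_pos"].round(1),o["eef_rot"].round(3)); return im,c
def rep(n,im,c,P0,z,R,lo=(0,0,0),hi=(180,75,255),mn=100):
    u,v=proj("wrist",P0,c); x0,y0,x1,y1=[int(t) for t in (max(u-R,0),max(v-R,0),min(u+R,639),min(v+R,479))]
    for b,hole in blobs(im,lo,hi,(x0,y0,x1,y1),mn):
        P=np.array([onz("wrist",p[0],z,c)[:2] for p in b]).astype(np.float32)
        e=cv2.minEnclosingCircle(P); r=cv2.minAreaRect(P); f=cv2.fitEllipse(P)
        print(n,"hole" if hole else "out",b.reshape(-1,2).mean(0).round(),"circ",np.round(e[0],1),round(e[1],1),"rect",np.round(r[0],1),np.round(r[1],1),round(r[2],1),"ell",np.round(f[0],1),np.round(f[1],1))
E
python3 - <<'E'
from h import *
im,c=snap("w3")
rep("bearing",im,c,(565,361,23),23,55)
rep("hex",im,c,(434,341,24),24,55)
E
```

```text
[565.6 360.  197.8] [ 1.    -0.001 -0.     0.   ]
bearing out [313. 217.] circ [565. 365.] 26.5 rect [565.5 364.9] [51.3 51.5] 43.4 ell [565.2 364.8] [50.2 52. ]
bearing hole [313. 216.] circ [567.  364.5] 19.7 rect [566.3 364.6] [37.6 37.1] 44.6 ell [566.3 364.7] [36.6 38.5]
hex out [359. 388.] circ [369.8 313.5] 37.2 rect [374.6 313.3] [71.8 29.4] 87.4 ell [373.2 308.7] [31. 82.]
hex out [336. 331.] circ [450.4 341.1] 58.1 rect [439.7 341.4] [ 61.  112.4] 1.1 ell [446.4 342. ] [ 59.6 113.7]
hex hole [334. 345.] circ [433.2 344.7] 10.8 rect [431.2 344.8] [21.6  8.6] 89.3 ell [431.6 344.8] [ 8.6 21.4]
```

View pics/w3.png

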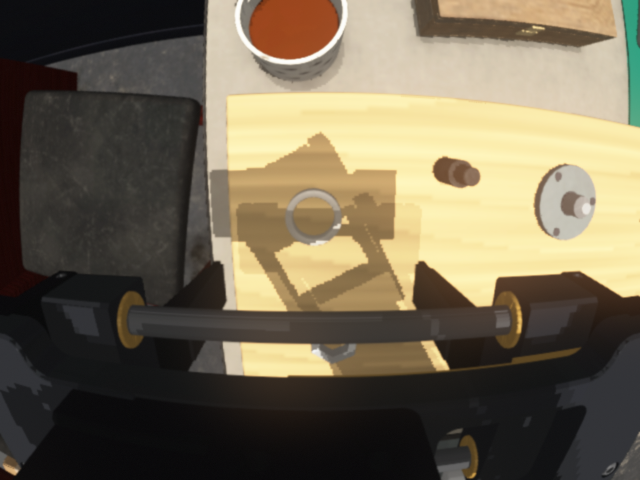

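Wrist view: bearing at (313,217), which casts to (565,365), with the hex collar partly hidden at (334,345).

>>> {"api": "arm_command", "payload": {"rows": [0,0,0,-0.2,4.2,-25,1,0,0,0,0,0,-30,1,0,0,0,0,0,-30,1,0,0,0,0,0,-30,1,0,0,0,0,0,-25,1,0,0,0,0,0,-20,1,0,0,0,0,0,-8,1,0,0,0,0,0,-4.3,1,0,0,0,0,0,0,1]}}

```text
time: 9.05
ee_pos: [565.4, 364.5, 25.4]
eef_rot: [1.0, -0.001, -0.0, 0.0]
contact_force: [-1.5, 0.8, 1.0]
grip_width: 95.0
gripper_force: 0.0
```

>>> {"api": "arm_command", "payload": {"rows": [0,0,0,0,0,0,-1,0,0,0,0,0,0,-1,0,0,0,0,0,0,-1,0,0,0,0,0,0,-1,0,0,0,0,0,0,-1,0,0,0,0,0,0,-1,0,0,0,0,0,0,-1,0,0,0,0,0,0,-1]}}

```text
time: 9.72
ee_pos: [565.2, 365.5, 25.8]
eef_rot: [1.0, -0.0, -0.0, 0.0]
contact_force: [-0.4, 2.0, 0.7]
grip_width: 50.8
gripper_force: 25.0
```

>>> {"api": "arm_command", "payload": {"rows": [0,0,0,0,0,20,-1,0,0,0,0,0,25,-1,0,0,0,0,0,25,-1,0,0,0,0,-10,30,-1,0,0,0,4,-35,0,-1,0,0,0,4,-38,0,-1,0,0,0,4,-38,0,-1,0,0,0,4,-38,0,-1,0,0,0,4,-38,0,-1,0,0,0,4,-38,0,-1,0,0,0,4,-38,0,-1,0,0,0,4,-38,0,-1]}}

```text
time: 10.72
ee_pos: [596.7, 52.7, 125.3]
eef_rot: [1.0, -0.0, -0.0, -0.0]
contact_force: [-0.3, -0.0, -0.8]
grip_width: 51.1
gripper_force: 25.0
```

>>> {"api": "arm_command", "payload": {"rows": [0,0,0,4,-38,0,-1,0,0,0,2,-38,0,-1,0,0,0,0.8,-38,0,-1,0,0,0,0,-28,0,-1,0,0,0,0,0,-15,-1,0,0,0,0,0,0,-1,0,0,0,0,0,0,-1,0,0,0,0,0,0,-1]}}

```text
time: 11.38
ee_pos: [603.7, -86.7, 110.4]
eef_rot: [1.0, 0.0, -0.0, -0.0]
contact_force: [-0.6, 0.0, -1.0]
grip_width: 51.0
gripper_force: 25.0
```

```bash
python3 - <<'E'
from h import *
im,c=snap("w4")
cv2.imwrite("pics/w4c.png",cv2.resize(im[150:330,200:440],None,fx=3,fy=3,interpolation=cv2.INTER_CUBIC))
zt=c["extrinsics"][2,3]
print(proj("wrist",(603.5,-88,74),c),proj("wrist",(603.5,-88,32),c), proj("wrist",(603.5,-88,108),c))
E
```

```text
[603.7 -86.7 110.4] [ 1.  0. -0. -0.]
[320.80953819 269.90114453] [320.44812114 247.75064727] [321.21939967 295.23968616]
```

View pics/w4c.png

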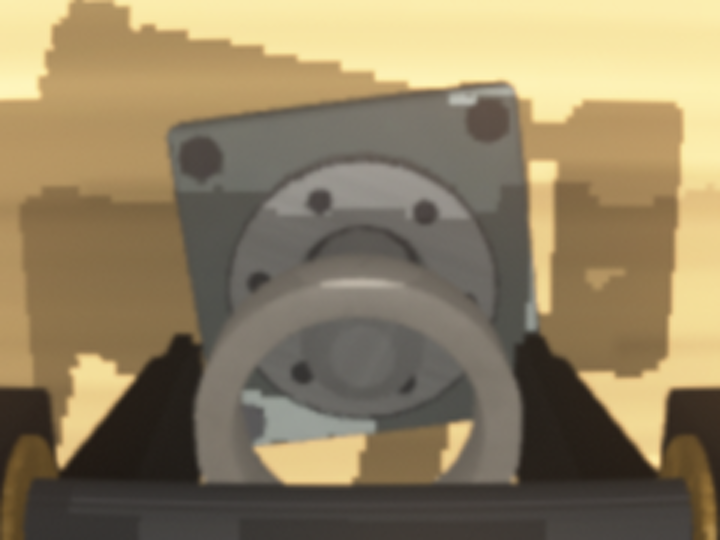

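The crop shows the flange lying flat on the base. The bearing is held above it with the post tip at about (321,268), inside its hole.

>>> {"api": "arm_command", "payload": {"rows": [0,0,0,0,0,-10,-1,0,0,0,0,0,-10,-1,0,0,0,0,0,-10,-1,0,0,0,0,0,-10,-1,0,0,0,0,0,-8,-1,0,0,0,0,0,-5,-1,0,0,0,0,0,-3,-1,0,0,0,0,0,-2,-1,0,0,0,0,0,-2,-1,0,0,0,0,0,0,-1,0,0,0,0,0,0,-1]}}

```text
time: 12.35
ee_pos: [604.3, -87.6, 51.0]
eef_rot: [1.0, -0.0, 0.0, 0.0]
contact_force: [-0.4, -0.2, -1.5]
grip_width: 50.5
gripper_force: 25.0
```

>>> {"api": "arm_command", "payload": {"rows": [0,0,0,0,0,-0.6,-1,0,0,0,0,0,0,1,0,0,0,0,0,0,1,0,0,0,0,0,0,1,0,0,0,0,0,0,1,0,0,0,0,0,0,1,0,0,0,0,0,15,1,0,0,0,0,0,30,1,0,0,0,0,0,35,1,0,0,0,0,0,35,1,0,0,0,0,0,35,1]}}

```text
time: 13.27
ee_pos: [603.7, -87.4, 201.5]
eef_rot: [1.0, -0.0, -0.0, -0.0]
contact_force: [0.7, 0.7, 0.6]
grip_width: 95.2
gripper_force: 0.0
```

>>> {"api": "arm_command", "payload": {"rows": [0,0,0,-17.5,33,0,1,0,0,0,-17.5,33,0,1,0,0,0,-17.5,33,0,1,0,0,0,-17.5,33,0,1,0,0,0,-17.5,33,0,1,0,0,0,-17.5,33,0,1,0,0,0,-17.5,33,0,1,0,0,0,-17.5,33,0,1,0,0,0,-18.5,30,0,1,0,0,0,0,0,0,1,0,0,0,0,0,0,1,0,0,0,0,0,0,1]}}

```text
time: 14.27
ee_pos: [445.7, 206.3, 200.2]
eef_rot: [1.0, 0.0, 0.0, 0.0]
contact_force: [0.2, -0.0, -0.1]
grip_width: 95.3
gripper_force: 0.0
```

```bash
python3 - <<'E'
from h import *
im,c=snap("w5")
rep("sleeve",im,c,(445.5,206.5,34),34,45)
rep("plate",im,c,(458.3,85.3,20),20,50)
rep("hex",im,c,(434,341,24),24,65)
rep("shortbase",im,c,(582,88,20),20,65,mn=1000)
rep("shorttip",im,c,(582.2,88.5,50),50,20,(0,0,170),mn=40)
E
```

```text
[445.7 206.3 200.2] [1. 0. 0. 0.]
sleeve out [316. 217.] circ [447.5 208.7] 20.7 rect [447.7 208.5] [39.1 40.7] 90.0 ell [447.4 208.7] [38.6 40.9]
sleeve hole [316. 216.] circ [449.2 208.5] 14.4 rect [448.5 208.3] [26.6 25.9] 44.6 ell [448.6 208.5] [24.9 28.2]
plate out [441. 203.] circ [457.4  89.1] 38.5 rect [457.6  89.2] [55.1 55.9] 4.6 ell [457.7  89. ] [63.3 64.9]
plate hole [441. 203.] circ [458.5  89.9] 15.1 rect [458.5  90. ] [27.6 28.9] 33.9 ell [458.5  89.9] [26.6 29.7]
hex out [161. 290.] circ [369. 368.] 23.6 rect [370.2 368. ] [ 8. 47.] 2.7 ell [369.8 372.3] [ 8.1 61.8]
hex out [119. 286.] circ [370.1 420.7] 12.0 rect [370.9 419.4] [17.9 20.1] 78.0 ell [371.7 421.6] [16.5 20.3]
hex out [178. 228.] circ [435.6 342. ] 28.0 rect [434.9 342.4] [48.9 52.5] 85.6 ell [435.2 342.1] [48.2 52.3]
hex hole [179. 228.] circ [435.7 341.2] 15.6 rect [435.7 340.9] [30.2 25.4] 55.0 ell [435.7 340.9] [25.6 29.8]
shortbase out [442.  74.] circ [581.4  90.8] 42.2 rect [581.8  91.2] [82.7 82.5] 89.1 ell [581.6  90.7] [81.6 83.3]
shorttip out [456.  67.] circ [582.2  89.8] 6.2 rect [582.   89.8] [11.6 12.3] 5.9 ell [582.1  89.8] [11.6 12.1]
```

View pics/w5.png

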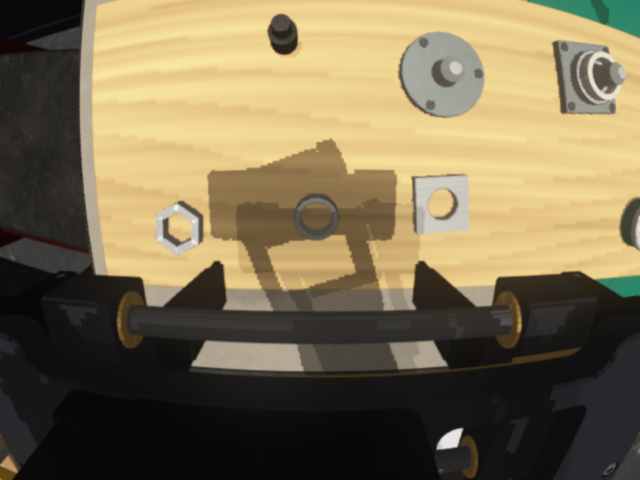

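Wrist view: sleeve at (316,217), plate (441,203), hex (179,228). In the background at (600,75) the flange and bearing sit on the tall post.

>>> {"api": "arm_command", "payload": {"rows": [0,0,0,2,2.2,-25,1,0,0,0,0,0,-30,1,0,0,0,0,0,-30,1,0,0,0,0,0,-30,1,0,0,0,0,0,-25,1,0,0,0,0,0,-20,1,0,0,0,0,0,-8,1,0,0,0,0,0,-3,1,0,0,0,0,0,0,1,0,0,0,0,0,0,1]}}

```text
time: 15.15
ee_pos: [448.9, 208.6, 30.4]
eef_rot: [1.0, -0.001, 0.001, -0.0]
contact_force: [0.4, 0.2, 1.0]
grip_width: 95.4
gripper_force: 0.0
```

>>> {"api": "arm_command", "payload": {"rows": [0,0,0,0,0,0,-1,0,0,0,0,0,0,-1,0,0,0,0,0,0,-1,0,0,0,0,0,0,-1,0,0,0,0,0,0,-1,0,0,0,0,0,0,-1,0,0,0,0,0,0,-1,0,0,0,0,0,0,-1,0,0,0,0,0,0,-1]}}

```text
time: 15.9
ee_pos: [447.4, 208.7, 29.0]
eef_rot: [1.0, -0.0, -0.0, 0.0]
contact_force: [0.0, -0.2, 0.1]
grip_width: 40.6
gripper_force: 0.0
```

>>> {"api": "arm_command", "payload": {"rows": [0,0,0,0,0,0,-1,0,0,0,0,0,0,-1,0,0,0,0,0,0,-1,0,0,0,0,0,0,-1]}}

```text
time: 16.23
ee_pos: [447.5, 208.7, 29.0]
eef_rot: [1.0, -0.0, -0.0, -0.0]
contact_force: [0.6, -0.9, -0.7]
grip_width: 38.7
gripper_force: 25.0
```

>>> {"api": "arm_command", "payload": {"rows": [0,0,0,0,0,15,-1,0,0,0,0,0,25,-1,0,0,0,0,0,30,-1,0,0,0,10,-16,30,-1,0,0,0,18,-35,0,-1,0,0,0,18,-35,0,-1,0,0,0,18,-35,0,-1,0,0,0,18,-35,0,-1,0,0,0,18,-35,0,-1,0,0,0,18,-35,0,-1,0,0,0,18,-35,0,-1,0,0,0,20,-35,0,-1]}}

```text
time: 17.23
ee_pos: [603.5, -89.2, 128.3]
eef_rot: [1.0, -0.0, -0.001, -0.0]
contact_force: [1.1, 0.6, -0.7]
grip_width: 38.7
gripper_force: 25.0
```

>>> {"api": "arm_command", "payload": {"rows": [0,0,0,0.3,-0.2,-5,-1,0,0,0,0,0,-5,-1,0,0,0,0,0,-5,-1,0,0,0,0,0,0,-1,0,0,0,0,0,0,-1,0,0,0,0,0,0,-1]}}

```text
time: 17.73
ee_pos: [603.4, -86.3, 114.0]
eef_rot: [1.0, 0.001, -0.0, -0.0]
contact_force: [0.1, -0.3, -0.5]
grip_width: 39.1
gripper_force: 25.0
```

```bash
python3 - <<'E'
from h import *
im,c=snap("w6")
cv2.imwrite("pics/w6c.png",cv2.resize(im[180:320,220:420],None,fx=4,fy=4,interpolation=cv2.INTER_CUBIC))
print(proj("wrist",(603.9,-87.5,74),c),proj("wrist",(603.9,-87.5,119),c))
E
```

```text
[603.4 -86.3 114. ] [ 1.     0.001 -0.    -0.   ]
[320.74068286 266.39820869] [321.31498546 300.4577017 ]
```

View pics/w6c.png

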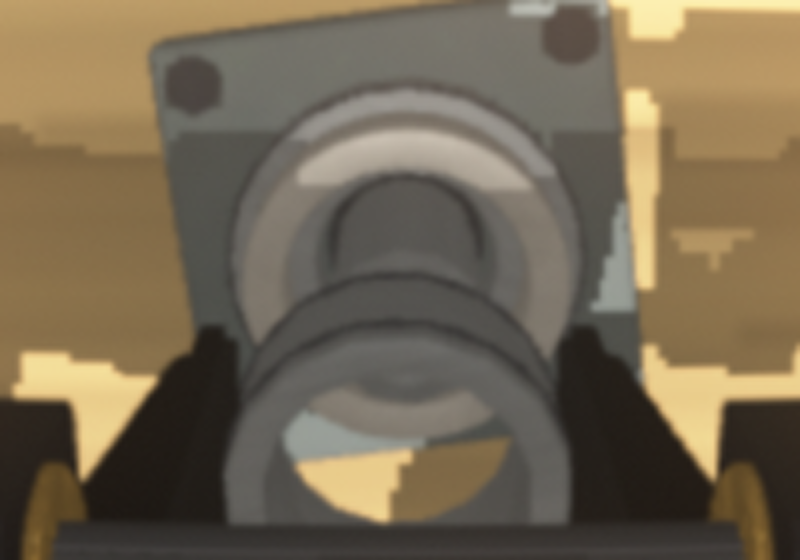

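The crop shows the bearing flat on the flange, with the sleeve held above the post. The sleeve axis is at column 319.5 and the post at 321, about 0.6 mm off.

>>> {"api": "arm_command", "payload": {"rows": [0,0,0,0,-0.5,-8,-1,0,0,0,0,0,-8,-1,0,0,0,0,0,-8,-1,0,0,0,0,0,-8,-1,0,0,0,0,0,-6,-1,0,0,0,0,0,-3,-1,0,0,0,0,0,-2,-1,0,0,0,0,0,-1,-1,0,0,0,0,0,0,-1,0,0,0,0,0,0,-1]}}

```text
time: 18.62
ee_pos: [604.1, -88.1, 70.4]
eef_rot: [1.0, -0.0, 0.0, 0.0]
contact_force: [-0.5, -0.6, -1.4]
grip_width: 39.0
gripper_force: 25.0
```

>>> {"api": "arm_command", "payload": {"rows": [0,0,0,0,0,-0.8,-1,0,0,0,0,0,-0.8,-1,0,0,0,0,0,0,1,0,0,0,0,0,0,1,0,0,0,0,0,0,1,0,0,0,0,0,0,1,0,0,0,0,0,0,1,0,0,0,0,0,0,1,0,0,0,0,0,12,1,0,0,0,0,0,30,1,0,0,0,0,0,30,1,0,0,0,0,0,30,1]}}

```text
time: 19.62
ee_pos: [603.6, -87.9, 172.2]
eef_rot: [1.0, -0.0, -0.0, -0.0]
contact_force: [0.5, -0.4, -0.6]
grip_width: 94.4
gripper_force: 0.0
```

>>> {"api": "arm_command", "payload": {"rows": [0,0,0.04,-20,24,30,1,0,0,0.045,-25,30,0,1,0,0,0,-25,30,0,1,0,0,0,-25,30,0,1,0,0,0,-25,30,0,1,0,0,0,-25.8,31,0,1,0,0,0,0,0,0,1,0,0,0,0,0,0,1,0,0,0,0,0,0,1,0,0,0,0,0,0,1]}}

```text
time: 20.45
ee_pos: [459.6, 85.4, 200.0]
eef_rot: [0.999, 0.042, 0.001, 0.0]
contact_force: [0.7, -0.7, 0.4]
grip_width: 95.1
gripper_force: 0.0
```

```bash
python3 - <<'E'
from h import *
im,c=snap("w7")
rep("plate",im,c,(458.3,87,20),20,50)
rep("shortbase",im,c,(582,89,20),20,70,mn=1000)
rep("shorttip",im,c,(582.2,89.5,50),50,20,(0,0,170),mn=40)
rep("talltip",im,c,(603.9,-88,74),74,20,(0,0,150),mn=40)
E
```

```text
[459.6  85.4 200. ] [0.999 0.042 0.001 0.   ]
plate out [315. 217.] circ [457.8  87.9] 37.2 rect [457.9  87.9] [54.9 54.2] 4.8 ell [457.9  88. ] [62.  64.2]
plate hole [316. 216.] circ [459.2  88. ] 15.3 rect [458.9  87.8] [29.  28.4] 49.4 ell [459.1  87.9] [28.2 29.6]
shortbase out [325.  83.] circ [581.9  89.4] 41.5 rect [581.7  89.6] [81.7 82.2] 4.9 ell [581.9  89.5] [81.8 81.9]
shorttip out [308.  88.] circ [572.4 101.6] 8.2 rect [570.4 104.5] [16.4  7. ] 34.3 ell [570.  102.9] [ 6.9 15.5]
shorttip out [326.  76.] circ [582.3  89.4] 6.2 rect [582.3  89.4] [11.9 11.3] 4.8 ell [582.2  89.5] [11.5 11.9]
talltip out [536.  81.] circ [603.8 -85.9] 8.6 rect [603.5 -86.4] [15.7 12.7] 3.7 ell [603.7 -86.5] [12.1 15.8]
talltip out [534.  79.] circ [604.3 -84.8] 22.6 rect [604.6 -86.4] [34.2 39. ] 12.3 ell [602.7 -86.3] [34.2 39. ]
```

View pics/w7.png

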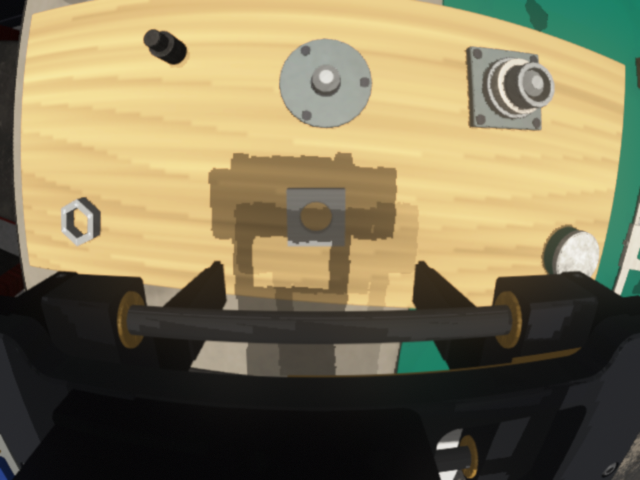

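Wrist view: plate at (316,216) square to the gripper, short post tip (326,76), and the finished three-part stack on the tall arbor at (520,85). The hex is at (80,221) and the pin and tin are standing.

>>> {"api": "arm_command", "payload": {"rows": [0,0,0,0,1.5,-25,1,0,0,0,0,0,-30,1,0,0,0,0,0,-30,1,0,0,0,0,0,-30,1,0,0,0,0,0,-25,1,0,0,0,0,0,-20,1,0,0,0,0,0,-10,1,0,0,0,0,0,-4.8,1,0,0,0,0,0,0,1,0,0,0,0,0,0,1]}}

```text
time: 21.33
ee_pos: [459.9, 87.3, 25.5]
eef_rot: [0.999, 0.042, 0.001, -0.0]
contact_force: [-0.4, 0.6, -0.7]
grip_width: 95.4
gripper_force: 0.0
```

>>> {"api": "arm_command", "payload": {"rows": [0,0,0,0,0,0,-1,0,0,0,0,0,0,-1,0,0,0,0,0,0,-1,0,0,0,0,0,0,-1,0,0,0,0,0,0,-1,0,0,0,0,0,0,-1,0,0,0,0,0,0,-1,0,0,0,0,0,0,-1,0,0,0,0,0,0,-1]}}

```text
time: 22.08
ee_pos: [458.8, 87.7, 24.6]
eef_rot: [0.999, 0.042, -0.0, -0.0]
contact_force: [0.8, 1.0, 0.8]
grip_width: 53.7
gripper_force: 25.0
```

>>> {"api": "arm_command", "payload": {"rows": [0,0,0,0,0,15,-1,0,0,0,0,0,25,-1,0,0,0,4,0,30,-1,0,0,0,30,0,0,-1,0,0,0,30,0,0,-1,0,0,0,30,1,0,-1,0,0,0,30,0.6,0,-1,0,0,0,0,0,0,-1,0,0,0,0,0,0,-1,0,0,0,0,0,0,-1]}}

```text
time: 22.92
ee_pos: [581.7, 89.1, 93.4]
eef_rot: [0.999, 0.042, -0.001, 0.0]
contact_force: [-0.0, -0.1, -0.7]
grip_width: 53.9
gripper_force: 25.0
```

```bash
python3 - <<'E'
from h import *
im,c=snap("w8")
cv2.imwrite("pics/w8c.png",cv2.resize(im[180:320,220:420],None,fx=4,fy=4,interpolation=cv2.INTER_CUBIC))
print(proj("wrist",(582.2,89.5,50),c),proj("wrist",(582.2,89.5,90),c))
E
```

```text
[581.7  89.1  93.4] [ 0.999  0.042 -0.001  0.   ]
[317.82935522 264.09752975] [317.69184209 292.69953607]
```

View pics/w8c.png

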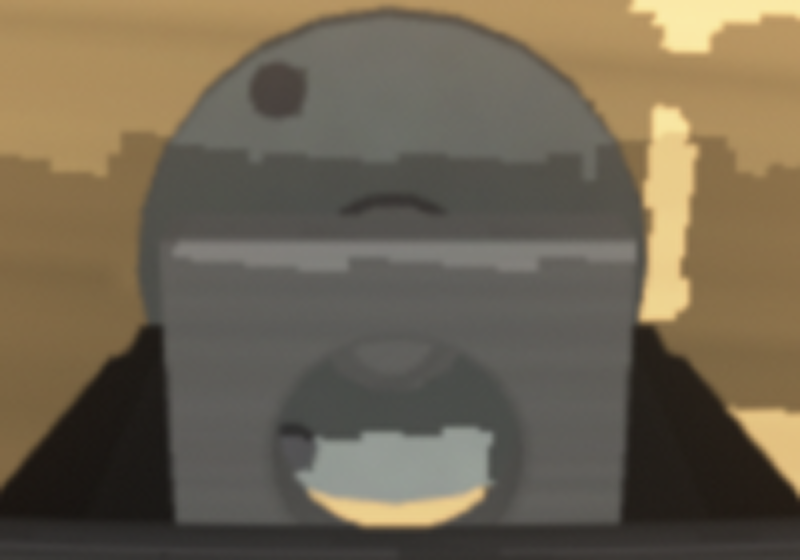

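The crop shows the plate held above the short base. The hole is at column 320 and the post tip at 318.3, so I shift about +0.7 mm in y.

>>> {"api": "arm_command", "payload": {"rows": [0,0,0,0,0.7,-10,-1,0,0,0,0,0,-10,-1,0,0,0,0,0,-10,-1,0,0,0,0,0,-8,-1,0,0,0,0,0,-8,-1,0,0,0,0,0,-5,-1,0,0,0,0,0,-3,-1,0,0,0,0,0,-2,-1,0,0,0,0,0,-1,-1,0,0,0,0,0,0,-1,0,0,0,0,0,0,-1]}}

```text
time: 23.88
ee_pos: [583.2, 89.9, 38.0]
eef_rot: [0.999, 0.042, 0.0, -0.0]
contact_force: [0.1, -0.3, -1.6]
grip_width: 53.7
gripper_force: 25.0
```

>>> {"api": "arm_command", "payload": {"rows": [0,0,0,0,0,-0.7,-1,0,0,0,0,0,0,1,0,0,0,0,0,0,1,0,0,0,0,0,0,1,0,0,0,0,0,0,1,0,0,0,0,0,0,1,0,0,0,0,0,12,1,0,0,0,0,0,30,1,0,0,0,0,0,30,1,0,0,0,0,0,30,1,0,0,0,0,0,30,1,0,0,0,0,0,30,1]}}

```text
time: 24.88
ee_pos: [582.7, 89.9, 201.4]
eef_rot: [0.999, 0.042, 0.001, -0.0]
contact_force: [1.2, -0.4, -0.2]
grip_width: 95.4
gripper_force: 0.0
```

>>> {"api": "arm_command", "payload": {"rows": [0,0,0,-18,31,0,1,0,0,0,-18,31,0,1,0,0,0,-18,31,0,1,0,0,0,-18,31,0,1,0,0,0,-18,31,0,1,0,0,0,-18,31,0,1,0,0,0,-18,31,0,1,0,0,0,-21,36,0,1,0,0,0,0,0,0,1,0,0,0,0,0,0,1,0,0,0,0,0,0,1]}}

```text
time: 25.8
ee_pos: [435.9, 342.8, 199.5]
eef_rot: [0.999, 0.043, 0.0, 0.0]
contact_force: [1.1, -0.6, 0.1]
grip_width: 95.0
gripper_force: 0.0
```

```bash
python3 - <<'E'
from h import *
im,c=snap("w9")
rep("hex",im,c,(435,343,24),24,50)
u,v=proj("wrist",(435,343,24),c)
for b,hole in blobs(im,(0,0,0),(180,75,255),(int(u-50),int(v-50),int(u+50),int(v+50)),100):
    a=cv2.approxPolyDP(b,3,True)
    P=np.array([onz("wrist",p[0],24,c)[:2] for p in a]); d=np.roll(P,-1,0)-P
    print(hole,P.round(1).tolist(),np.degrees(np.arctan2(d[:,1],d[:,0])).round(1),np.hypot(*d.T).round(1))
cv2.imwrite("pics/w9c.png",cv2.resize(im[150:290,220:420],None,fx=4,fy=4,interpolation=cv2.INTER_CUBIC))
E
```

```text
[435.9 342.8 199.5] [0.999 0.043 0.    0.   ]
hex out [316. 218.] circ [434.2 344.1] 26.5 rect [434.6 344.5] [51.  46.8] 54.5 ell [434.6 344.5] [47.1 49.3]
hex hole [317. 217.] circ [435.9 344.6] 16.5 rect [435.7 344.3] [31.8 28.6] 49.6 ell [435.7 344.5] [28.7 30.9]
False [[460.7, 341.7], [451.5, 363.5], [424.2, 368.0], [407.8, 346.4], [419.3, 324.2], [445.9, 321.3]] [ 112.7  170.7 -127.2  -62.6   -6.2   54.1] [23.7 27.7 27.1 25.  26.8 25.2]
True [[451.4, 342.7], [441.5, 329.1], [429.3, 329.8], [420.3, 346.5], [430.5, 360.2], [444.7, 357.6]] [-126.1  176.8  118.3   53.2  -10.4  -65.5] [16.8 12.2 19.  17.  14.4 16.3]
```

View pics/w9c.png

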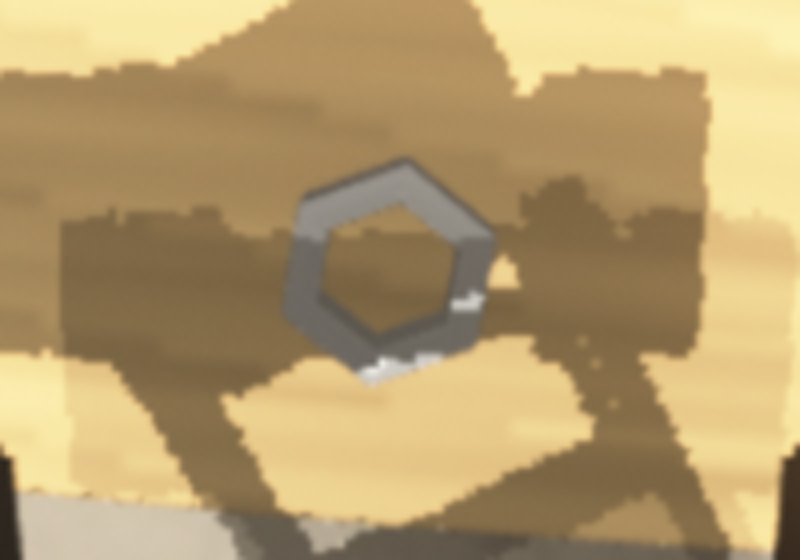

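The crop shows the hex lying flat, centred at about (317,217), with one flat pair 6° off the world x axis. I turn the tool by -0.19 rad.

>>> {"api": "arm_command", "payload": {"rows": [0,0,-0.095,0,0.7,-25,1,0,0,-0.095,0,0,-30,1,0,0,0,0,0,-30,1,0,0,0,0,0,-30,1,0,0,0,0,0,-25,1,0,0,0,0,0,-20,1,0,0,0,0,0,-10,1,0,0,0,0,0,-4,1,0,0,0,0,0,0,1,0,0,0,0,0,0,1]}}

```text
time: 26.68
ee_pos: [437.0, 343.7, 26.1]
eef_rot: [0.999, -0.053, 0.001, -0.001]
contact_force: [-0.4, 0.1, 0.7]
grip_width: 94.9
gripper_force: 0.0
```

>>> {"api": "arm_command", "payload": {"rows": [0,0,0,0,0,0,-1,0,0,0,0,0,0,-1,0,0,0,0,0,0,-1,0,0,0,0,0,0,-1,0,0,0,0,0,0,-1,0,0,0,0,0,0,-1,0,0,0,0,0,0,-1,0,0,0,0,0,0,-1,0,0,0,0,0,0,-1,0,0,0,0,0,0,-1,0,0,0,0,0,0,-1]}}

```text
time: 27.6
ee_pos: [435.8, 343.6, 24.8]
eef_rot: [0.999, -0.053, -0.0, -0.0]
contact_force: [1.6, 1.4, 0.5]
grip_width: 45.8
gripper_force: 25.0
```

>>> {"api": "arm_command", "payload": {"rows": [0,0,0,0,0,15,-1,0,0,0,0,0,30,-1,0,0,0,7,-14,30,-1,0,0,0,20,-34,0,-1,0,0,0,20,-34,0,-1,0,0,0,20,-34,0,-1,0,0,0,20,-34,0,-1,0,0,0,20,-34,0,-1,0,0,0,20,-35,0,-1,0,0,0,20,-35,0,-1,0,0,0,0,0,0,-1,0,0,0,0,0,0,-1]}}

```text
time: 28.6
ee_pos: [583.1, 87.7, 99.3]
eef_rot: [0.999, -0.054, -0.001, -0.0]
contact_force: [-0.6, 0.9, -1.9]
grip_width: 45.7
gripper_force: 25.0
```

>>> {"api": "arm_command", "payload": {"rows": [0,0,0,0,0,-5,-1,0,0,0,0,0,0,-1,0,0,0,0,0,0,-1]}}

```text
time: 28.85
ee_pos: [581.4, 90.8, 93.7]
eef_rot: [0.999, -0.052, -0.001, 0.0]
contact_force: [-0.0, 0.5, -2.1]
grip_width: 45.7
gripper_force: 25.0
```

```bash
python3 - <<'E'
from h import *
im,c=snap("w10")
cv2.imwrite("pics/w10c.png",cv2.resize(im[180:320,220:420],None,fx=4,fy=4,interpolation=cv2.INTER_CUBIC))
print(proj("wrist",(582.2,90,50),c),proj("wrist",(582.2,90,94),c))
E
```

```text
[581.4  90.8  93.7] [ 0.999 -0.052 -0.001  0.   ]
[319.86398216 263.57414635] [320.22911536 295.49757618]
```

View pics/w10c.png

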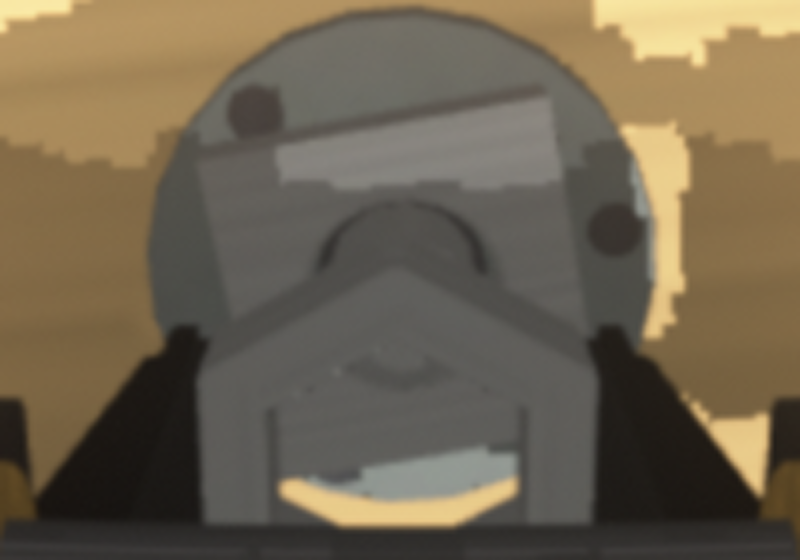

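The crop shows the plate flat on the short base. The hex is held above it, its axis at column 319.5 and the post at 320.5, with its front vertex at about (320,247).

```bash
python3 - <<'E'
from h import *
c=imaging.calibration("wrist"); print(ctrl.get_obs()["ee_pos"])
v=onz("wrist",(319.5,247),94,c); print("vertex->centre",v-np.array([26.56*np.cos(.106),-26.56*np.sin(.106),0]))
print("hole vertex",onz("wrist",(319.5,266.5),94,c)-np.array([17.3,-1.8,0]))
print("tip low edge",onz("wrist",(320.5,276.5),50,c)+np.array([6,0,0]))
E
```

```text
[581.77809327  90.83549364  94.16071119]
vertex->centre [578.99849256  90.7775945   94.        ]
hole vertex [579.11807864  90.70164304  94.        ]
tip low edge [580.54898597  90.47265703  50.        ]
```

>>> {"api": "arm_command", "payload": {"rows": [0,0,0,1.3,-0.3,-8,-1,0,0,0,0,0,-8,-1,0,0,0,0,0,-7,-1,0,0,0,0,0,-6,-1,0,0,0,0,0,-5,-1,0,0,0,0,0,-4,-1,0,0,0,0,0,-3,-1,0,0,0,0,0,-2,-1,0,0,0,0,0,-1.5,-1,0,0,0,0,0,0,-1,0,0,0,0,0,0,-1]}}

```text
time: 29.82
ee_pos: [584.3, 89.3, 50.5]
eef_rot: [0.999, -0.053, 0.0, -0.0]
contact_force: [-0.0, -0.2, -0.9]
grip_width: 46.1
gripper_force: 25.0
```

No contact. I lower the last millimetre, release, retreat and check.

>>> {"api": "arm_command", "payload": {"rows": [0,0,0,0,0,-0.8,-1,0,0,0,0,0,0,-1,0,0,0,0,0,0,1,0,0,0,0,0,0,1,0,0,0,0,0,0,1,0,0,0,0,0,0,1,0,0,0,0,0,0,1,0,0,0,0,0,0,1,0,0,0,0,0,12,1,0,0,0,0,0,30,1,0,0,0,0,0,35,1,0,0,0,0,0,35,1]}}

```text
time: 30.82
ee_pos: [583.4, 89.2, 162.9]
eef_rot: [0.999, -0.053, -0.001, 0.0]
contact_force: [0.7, 0.1, 0.7]
grip_width: 95.0
gripper_force: 0.0
```

>>> {"api": "arm_command", "payload": {"rows": [0,0,0,-20,0,30,1,0,0,0,-35,0,10,1,0,0,0,-35,0,0,1,0,0,0,-35,0,0,1,0,0,0,-35,0,0,1,0,0,0,0,0,0,1,0,0,0,0,0,0,1,0,0,0,0,0,0,1]}}

```text
time: 31.48
ee_pos: [424.8, 89.3, 202.7]
eef_rot: [0.999, -0.053, 0.001, -0.0]
contact_force: [0.4, 1.2, 0.7]
grip_width: 95.0
gripper_force: 0.0
```

```bash
python3 - <<'E'
from h import *
im,c=snap("w11")
s=imaging.get_image("side")
a=cv2.resize(im[0:200,0:640],(800,250)); b=cv2.resize(s[180:320,200:470],(675,350),interpolation=cv2.INTER_CUBIC)
o=np.zeros((600,800,3),np.uint8); o[:250]=a; o[250:,:675]=b; cv2.imwrite("pics/fin.png",o)
E
```

```text
[424.8  89.3 202.7] [ 0.999 -0.053  0.001 -0.   ]
```

View pics/fin.png

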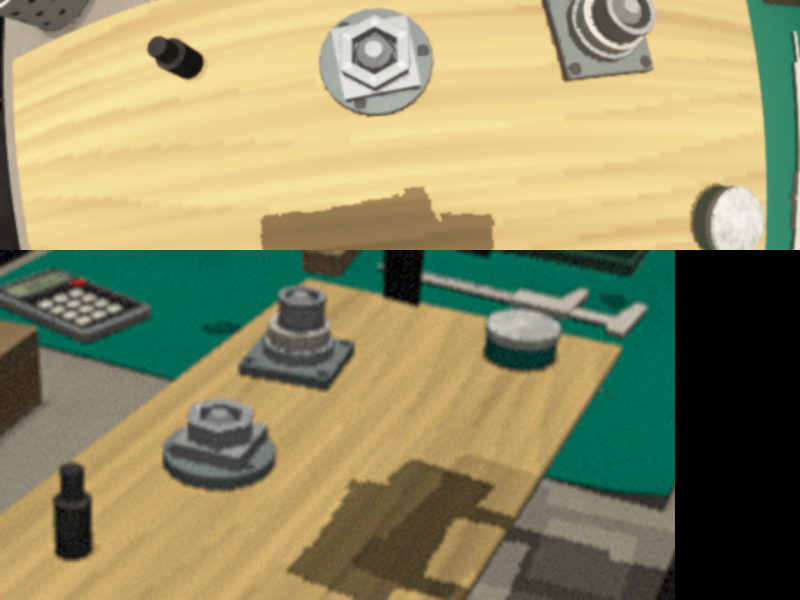

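The composite shows both stacks complete and flat: hex on plate at (375,55) in the wrist strip, and sleeve, bearing and flange at (300,330) in the side crop. The pin and tin are upright and the arm is clear.

```bash
python3 -c "
from rig import ctrl
print(ctrl.close_job())"
```

```text
the job is handed in; nothing more can be done
None
```

Both arbors are built in the order you asked, every part looks flat in the final pictures, the tin and pin are still standing, and the job was handed in at about 32 s; no verdict came back.

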